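# Clear the reel and reset the tripped laser driver

## Robot

A 6-joint arm with a two-finger parallel gripper is mounted at the origin on the work surface. World frame = base frame: x ahead of the robot, y to its left, z up, the work surface at z = 0. Lengths are in m, angles in rad, forces in N, time in s.
With the tool pointing down it reaches from about 0.3 to 0.875 m from the base axis. Payload 6.4 kg.
Tool frame: the origin (TCP) lies midway between the tips of the shut fingers; the grasp point (between the pads) lies 19 mm behind it (arm.grip_depth is the distance from the TCP to the grasp point, in m); z points along the fingers, x is the direction in which the jaws open and shut, and the axes are right-handed (so a half turn about z gives the same grasp; the last joint's range is limited). The gripper opens to 88 mm and grips with 3 to 60 N. Pads are 18 mm wide; open, the fingers measure 123 mm over their backs; the gripper's body (75 mm by 187 mm) begins 45 mm behind the grasp point.
Start: joints at [0.908, 0.181, 1.607, -0, 1.354, -0.206], TCP at [0.254, 0.516, 0.239] pointing down, gripper open.
Joint ranges: [-2.99, 2.99], [-0.89, 2.07], [0.3, 2.58], [-1.14, 4.28], [0, 2.63], [-3.12, 3.12]. Speed limits (rad/s): [2.57, 2.57, 3.01, 3.14, 3.14, 3.14].

## Interface

Orientations are given as [roll, pitch, yaw] about the fixed x, y, z axes, in that order (R = Rz(yaw) Ry(pitch) Rx(roll)).
In Python, from bench import arm gives the robot as it stands.
- The arm moves only by the tool play_rows, never from a script. Its argument "targets" is a list of rows, each a list of 5 numbers: the shift along the tool's x, y, z in m, then the turn about the tool's z in degrees, then the gripper's target within -1 to 1 (shut at 1, half-way at 0, fully open at -1). In form: [[tx, ty, tz, yaw, claw], ...]. A call has 1 to 10 rows; each row is the pose to reach, as a shift and turn from the pose commanded when the call began, along the tool's axes at that moment; what a row does not reach only later rows make up. A row lasts 1/8 s, in which the tool goes at most 62.5 mm and 10.7 degrees, less where a joint would pass 70% of its speed; a pose out of reach is approached as far as the arm can. A call with a gripper value outside its range is refused whole. The fingers move at their own pace and stop on an object; "force" is the grip in N (left out, the last holds). Time passes only in rows, so rows that repeat a pose let the fingers close. It gives the time, the measured TCP pose, the force and the opening at its end, in the units of the state.
- arm.sense(): the state, without advancing time (a new reading comes with each control period).
- arm.get_image(name): name is "scene" or "side" or "wrist"; returns a dict with "img" (480x640x3 uint8, blue, green, red), "intrinsics" (3x3 intrinsics, pixels), "origin" and "rotation" of the camera in the world. Camera axes: x right, y up, looking along -z (the intrinsics and any distortion apply to the point x, -y, -z); pixel columns grow to the right and rows downward; lengths in m; the calibration is good to about 2 mm. A picture is of the moment at which its call begins. There is no depth.
- arm.close_job(): hands the job in, once; it reports no verdict.
The state is a dict: "t": time; "joint_pos": joint angles; "qd": joint speeds; "joint_efforts": joint torques, N m; "tcp_pos": TCP position; "ee_rot": TCP orientation; "force": force on the tool from outside, world axes, zero at the start; "moment": the same for the moment, N m; "finger_gap": finger opening in m.
Only numpy, scipy, OpenCV 4.12 (cv2) and the standard library are available. Lean on these libraries where they do the work, as an engineer would, in place of code of your own. Each camera call takes 0.05 s, during which the arm holds its last target. There are 200 camera calls.

## Task

The laser driver (the case with the finned heat sink and the oblong well) has tripped its interlock, and an empty fibre reel is lying over its sunken reset key. With a fingertip push that reel along the deck towards the heat sink, keeping it flat on the deck and never lifting it, until the oblong well is completely uncovered; then reach a fingertip into the well, press the reset key right down for a moment, and let it spring back. Leave the other case, its key and its reel, and everything else on the table as they are.

Things in the scene. Friction and masses are not known exactly. Their poses are not given: they have to be found in the camera images.
- driver: Laser driver, fixed: case 290 x 130 mm, black below, flat white deck on top, place and yaw vary, left or right of the other case. Origin at table height under the deck's centre; x runs along the case to its far end (heat sink), z up. Deck at z = 70, x = -120 to 120. Oblong well centred at x = -55, y = 0. Lips 8 high edge the long sides (inner faces y = -59 and 59); the near end is open.
- driver_well (a point): Centre of the mouth of the driver's oblong well, at deck height (70 mm above the table), axes as the driver's. Well 40 mm along x, 60 along y, upright walls, floor 22 below the deck. In its centre stands the reset key: square, plain metal, 20 x 20, its top 14 below the deck when up, 19 when right down.
- driver_sink (a point): Centre of the driver's heat sink, at deck height: nine upright plain metal fins beyond the far end of the deck, x = 122 to 168 mm in the driver's frame, tops at z = 100. A lip 8 high (inner face at x = 114) closes the deck before it.
- reset_key (a joint): Reset key in the oblong well, sprung, moves straight down: 0 = up, 0.005 = right down (m). About 2 N starts it moving and 5 N holds it right down.
- reel: Empty black fibre reel, loose, about 90 g, flat on the driver's deck over the well: two flanges 84 mm across, 4 thick, on a hub 56 across; 18 high. Origin at the centre of its underside, z up; yaw means nothing. Its centre starts 0 to 24 beyond the well's centre along the driver's x, and 10 or less to either side. From 62 beyond, the well is wholly uncovered; at 127 it meets the far lip.
- monitor: The other case, fixed, to be left alone: same size and deck as the driver, origin and axes alike, but its well is round (44 diameter, also at x = -55) and two low dark round fan covers (44 diameter, tops at z = 82) stand beyond its far lip in place of fins.
- alarm_key (a joint): Round metal key (20 diameter) sunk in the monitor's round well, not to be pressed: 0 = up, 0.005 = right down (m).
- spare_reel: A reel just like the first, loose, lying on the monitor's deck over the round well; to be left alone. Origin at the centre of its underside.
- post: Bystander, loose: upright steel optics post 13 diameter on a round foot 32 diameter, 75 high, standing between the two cases. Origin at the centre of its underside.
- lens_tube: Bystander, loose: black tube standing on the monitor's deck, 30 diameter, 40 high. Origin at the centre of its underside.
- hex_driver: Bystander, loose: screwdriver about 160 long lying on the right part of the table. Origin at its underside.
- screw_jar: Bystander, loose: clear jar 48 diameter, 55 high, on the left part of the table. Origin at the centre of its underside.
- fork_clamp: Bystander, loose: flat two-pronged steel clamp about 80 x 32 x 10, lying between the two cases. Origin at its underside.
- adapter_ring: Bystander, loose: dark steel ring 40 diameter, 12 high, on the right near part of the table. Origin at the centre of its underside.
Not all that is in view belongs to the job. What is shaped like the reel but pink or yellow is not meant.

How it is judged:
By the outcome, as a careful person would: the job done as asked, in the order asked, and still so for the second after the job is handed in, with the robot touching nothing.
It also fails if it takes over 48 s, if anything falls off the work surface, if the arm or the gripper's body presses on something with over 40 N, if the wrist force passes 120 N, or if a joint passes its speed limit or range.

## Working session

There is one attempt and no reset: what is moved stays moved. The work goes in short steps, Python scripts to look and compute and a tool call to move; the robot and the scene stay as the last step left them, time stands still between calls to the robot, and variables do not carry over. Pictures are saved under pics/ and viewed, on a budget of 10 in all, crops included, one or two more only if the job needs it, and the job is handed in when it is done.

Besides the shell and the picture viewer there is one more tool, called after "Call:" by a JSON object that holds its "name" and its "arguments". play_rows: Moves the arm, as the interface text tells. Its arguments: {"type":"object","properties":{"targets":{"type":"array","items":{"type":"array","items":{"type":"number"}}},"force":{"type":"number"}},"required":["targets"]}

```bash
mkdir -p pics; cat > h.py <<'E'
import numpy as np, cv2, json
from bench import arm
def snap(n,f):
    d=arm.get_image(n); cv2.imwrite(f,d["img"]); np.savez(f+".npz",**{k:np.array(v) for k,v in d.items()}); return d
def proj(d,P):
    K=np.array(d["intrinsics"]);R=np.array(d["rotation"]);o=np.array(d["origin"])
    c=(np.atleast_2d(P)-o)@R; c=c*[1,-1,-1]; u=c@K.T; return u[:,:2]/u[:,2:]
def ray(d,uv,z):
    K=np.array(d["intrinsics"]);R=np.array(d["rotation"]);o=np.array(d["origin"])
    uv=np.atleast_2d(uv).astype(float); c=np.c_[uv,np.ones(len(uv))]@np.linalg.inv(K).T*[1,-1,-1]
    w=c@R.T; return o+w*((z-o[2])/w[:,2])[:,None]
E
python3 - <<'E'
from h import *
d=snap("scene","pics/a.png"); e=snap("side","pics/b.png")
for q in (d,e): print({k:np.round(v,3).tolist() for k,v in q.items() if k!="img"}, q.keys())
print(arm.sense())
E
```

```text
{'intrinsics': [[598.605, 0.0, 319.536], [0.0, 598.605, 222.66], [0.0, 0.0, 1.0]], 'origin': [0.969, 0.711, 0.895], 'rotation': [0.803, -0.014, 2.6]} dict_keys(['img', 'intrinsics', 'origin', 'rotation'])
{'intrinsics': [[603.89, 0.0, 330.537], [0.0, 603.89, 236.002], [0.0, 0.0, 1.0]], 'origin': [0.015, -0.694, 0.866], 'rotation': [0.844, -0.001, -0.633]} dict_keys(['img', 'intrinsics', 'origin', 'rotation'])
{'t': 0.1, 'joint_pos': array([ 9.07730853e-01,  1.81422267e-01,  1.60787421e+00, -2.86291275e-05,
        1.35380572e+00, -2.06323311e-01]), 'qd': array([ 0.00080407, -0.00211981, -0.00219122, -0.00090068,  0.00148469,
        0.00078915]), 'joint_efforts': array([-1.34516081e-04, -4.34823704e+01, -3.42695296e+01,  7.03275902e-02,
        3.40394920e-02, -4.25391750e-05]), 'tcp_pos': array([0.25330011, 0.51567994, 0.23794158]), 'ee_rot': array([-3.14131076e+00,  1.48325010e-03,  1.11406056e+00]), 'force': array([-0.29122312, -0.81130143, -0.59386496]), 'moment': array([ 0.00332493, -0.01261027,  0.02512478]), 'finger_gap': 0.08815318600656964}
```

View pics/a.png

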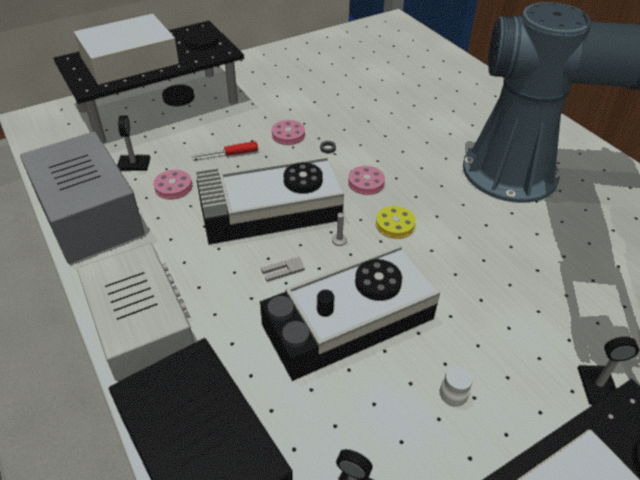

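View pics/b.png

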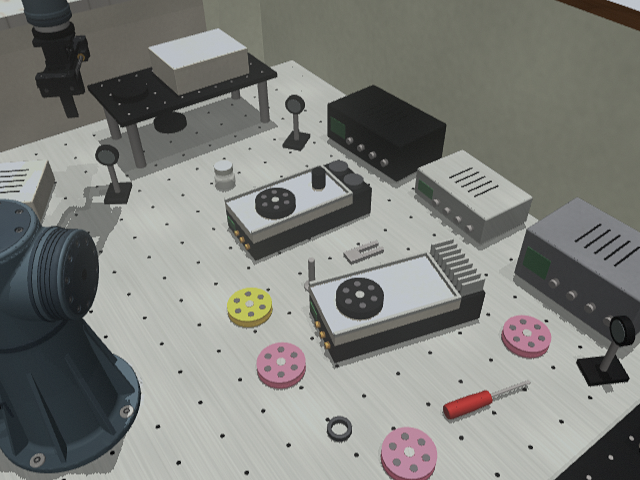

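Scene view: the finned case, with its black reel at (303,177), is the driver. The case with two round fan covers, tube, and reel at (379,279) is the monitor. In the side view the driver's reel is at (360,298) and its fins at (457,268). Pink and yellow reels are decoys. I'll confirm this in one enlarged crop.

```bash
sed -i 's/^def proj/from scipy.spatial.transform import Rotation as Ro\ndef load(f):\n    return dict(np.load(f+".npz"))\ndef proj/; s/R=np.array(d\["rotation"\])/R=Ro.from_euler("xyz",d["rotation"]).as_matrix()/' h.py
python3 - <<'E'
from h import *
a=cv2.imread("pics/a.png")[150:250,185:355]; b=cv2.imread("pics/b.png")[235:365,295:495]
A=cv2.resize(a,(800,470),interpolation=3)
B=cv2.resize(b,None,fx=4,fy=4,interpolation=3)
cv2.imwrite("pics/c.png",B)
cv2.imwrite("pics/c2.png",A)
d=load("pics/a.png");e=load("pics/b.png")
print(ray(d,[[303,177]],.088),ray(e,[[360,298]],.088))
E
```

```text
[[ 0.48729245 -0.13616784  0.088     ]] [[ 0.47916982 -0.14940105  0.088     ]]
```

View pics/c.png

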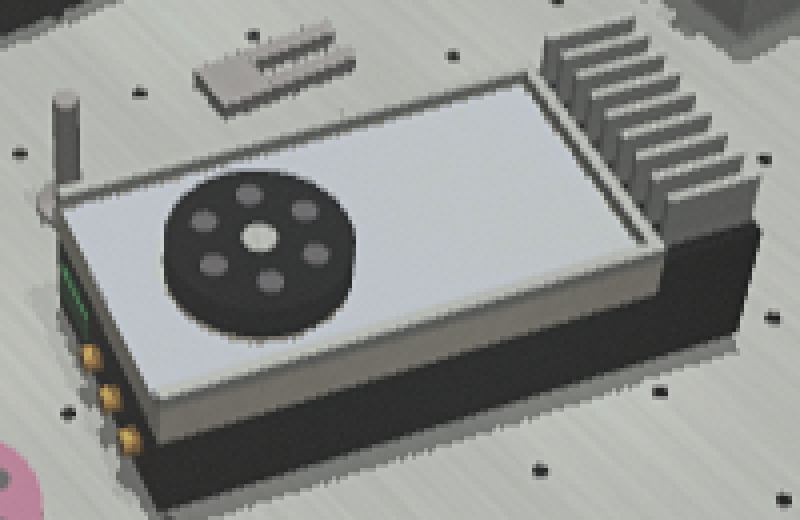

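View pics/c2.png

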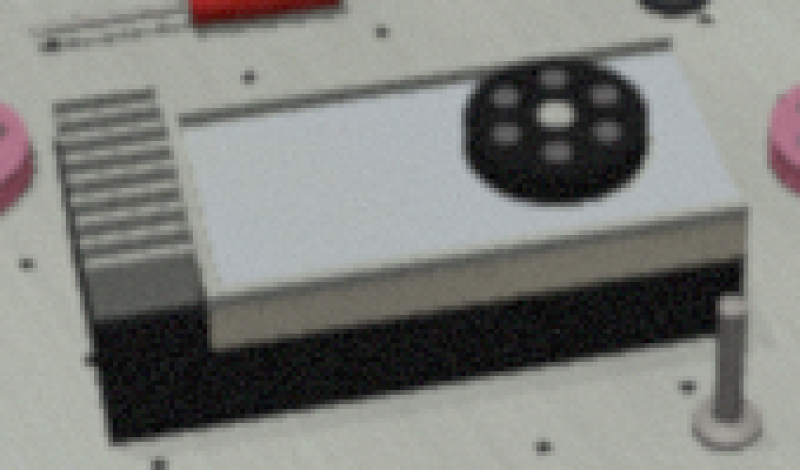

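The crops confirm it: nine upright fins and the closing lip are beside this reel, so this is the driver. I'll fit the pose of the case and reel from the corner points in both views.

```bash
cat > fit.py <<'E'
from h import *
from scipy.optimize import least_squares
d=load("pics/a.png");e=load("pics/b.png")
S=np.array([[-120,-65,0,160,510],[170,-65,0,738,348],[120,-65,78,661,245],[-120,-65,78,156,393],[-120,65,78,60,187]],float)
A=np.array([[170,65,0,113,440],[-120,65,0,740,335],[-120,65,78,746,207],[120,65,78,206,297],[-120,-65,78,670,40]],float)
sp=S[:,3:]/4+[295,235]; ap=A[:,3:]*[170/800,1/4.7]+[185,150]
def W(p,X):
    X=X/1000; c,s=np.cos(p[2]),np.sin(p[2])
    return np.c_[p[0]+c*X[:,0]-s*X[:,1],p[1]+s*X[:,0]+c*X[:,1],X[:,2]]
f=lambda p:np.r_[(proj(e,W(p,S[:,:3]))-sp).ravel(),(proj(d,W(p,A[:,:3]))-ap).ravel()]
r=least_squares(f,[.55,-.12,0.1],loss="soft_l1"); p=r.x
if __name__=="__main__":
    print("pose",p,np.degrees(p[2])); print(f(p).reshape(-1,2).round(1).tolist())
    u=np.array([[259,238]])/4+[295,235]; v=np.array([[555,113]])*[170/800,1/4.7]+[185,150]
    for z in (.07,.088): print(z,ray(e,u,z),ray(d,v,z))
    c,s=np.cos(p[2]),np.sin(p[2])
    for q,uu in ((e,u),(d,v)):
        w=ray(q,uu,.088)[0,:2]-p[:2]; print("reel local",c*w[0]+s*w[1],-s*w[0]+c*w[1])
E
python3 fit.py
```

```text
pose [ 0.53309103 -0.15193802 -0.28493382] -16.325505250108705
[[-1.3, 0.3], [-0.2, -2.5], [1.5, 1.6], [-0.1, 1.0], [-0.9, -0.5], [-1.5, 1.2], [0.0, 0.2], [0.3, 0.3], [-0.6, 0.1], [-0.1, -1.8]]
0.07 [[ 0.49479591 -0.12990952  0.07      ]] [[ 0.47166092 -0.16380918  0.07      ]]
0.088 [[ 0.48394915 -0.14265965  0.088     ]] [[ 0.48252514 -0.14472463  0.088     ]]
reel local -0.04976858705269867 -0.004909210468481496
reel local -0.0505547353785182 -0.0072912130682266365
```

Both views agree on the reel at about (-50, -6) mm in the driver frame, and the corner residuals are about 1 px. My plan is to part the fingertips by about 30 mm so they cradle the reel, and push along +x from behind it.

```bash
cat > go.py <<'E'
import sys; from fit import *
def go(x,y,z,yaw=None):
    """shift in tool axes to driver-local (x,y mm), height z mm"""
    s=arm.sense(); t=W(p,np.array([[x,y,z]],float))[0]; R=Ro.from_euler("xyz",s["ee_rot"]).as_matrix()
    want=np.degrees(p[2])+90; dy=want-np.degrees(s["ee_rot"][2])
    c,sn=np.cos(p[2]),np.sin(p[2]); w=s["tcp_pos"]-[p[0],p[1],0]
    print("t",round(s["t"],2),"local now",(np.r_[c*w[0]+sn*w[1],-sn*w[0]+c*w[1],w[2]]*1000).round(1),"F",s["force"].round(1),"gap",round(s["finger_gap"],4))
    print("shift",(R.T@(t-s["tcp_pos"])).round(4),"turn",round(-dy,2),"world",t.round(3))
if __name__=="__main__": go(*map(float,sys.argv[1:4]))
E
python3 go.py -118 -6 200
```

```text
t 0.1 local now [-456.2  562.1  237.9] F [-0.3 -0.8 -0.6] gap 0.0882
shift [-0.5018  0.4303  0.0386] turn -9.84 world [ 0.418 -0.125  0.2  ]
```

Call:
{"name": "play_rows", "arguments": {"targets": [[-0.502,0.43,0.038,-9.8,0.32],[-0.502,0.43,0.038,-9.8,0.32],[-0.502,0.43,0.038,-9.8,0.32],[-0.502,0.43,0.038,-9.8,0.32],[-0.502,0.43,0.038,-9.8,0.32],[-0.502,0.43,0.038,-9.8,0.32],[-0.502,0.43,0.038,-9.8,0.32],[-0.502,0.43,0.038,-9.8,0.32],[-0.502,0.43,0.038,-9.8,0.32],[-0.502,0.43,0.038,-9.8,0.32]]}}

```text
t: 1.35
tcp_pos: [0.4089, -0.0904, 0.2028]
ee_rot: [3.141, -0.0, 1.284]
force: [1.1, 0.6, -0.0]
finger_gap: 0.0299
```

Call:
{"name": "play_rows", "arguments": {"targets": [[0,0,0,0,0.32]]}}

```text
t: 1.48
tcp_pos: [0.4091, -0.0919, 0.2025]
ee_rot: [-3.141, 0.001, 1.279]
force: [-0.2, 1.3, 0.0]
finger_gap: 0.0302
```

```bash
python3 go.py -118 -6 200
```

```text
t 1.48 local now [-135.9   22.7  202.5] F [-0.2  1.3  0. ] gap 0.0302
shift [-0.0286  0.0181  0.0025] turn -0.41 world [ 0.418 -0.125  0.2  ]
```

Call:
{"name": "play_rows", "arguments": {"targets": [[-0.0285,0.018,0.0025,0.4,0.32],[-0.0285,0.018,0.06,0.4,0.32],[-0.0285,0.018,0.083,0.4,0.32],[-0.0285,0.018,0.083,0.4,0.32]]}}

```text
t: 1.98
tcp_pos: [0.4164, -0.1187, 0.118]
ee_rot: [-3.137, -0.002, 1.279]
force: [0.1, -0.6, 0.9]
finger_gap: 0.0302
```

```bash
python3 go.py -115 -6 78; python3 -c "
from h import *
snap('wrist','pics/w.png'); snap('side','pics/s2.png')
d=cv2.imread('pics/w.png');e=cv2.imread('pics/s2.png')[215:365,275:475]
cv2.imwrite('pics/m.png',np.hstack([cv2.resize(d,(400,300)),cv2.resize(e,(400,300))]))"
```

```text
t 1.98 local now [-121.3   -0.9  118. ] F [ 0.1 -0.6  0.9] gap 0.0302
shift [-0.0052  0.0066  0.04  ] turn -0.39 world [ 0.421 -0.125  0.078]
```

View pics/m.png

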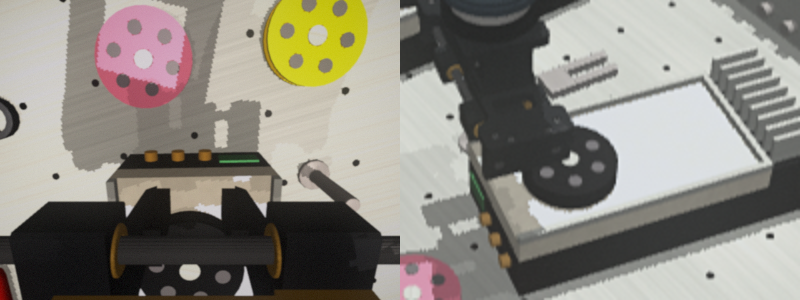

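Wrist view: the fingertips straddle the case centre line (about column 192) over the near open end, aligned with it. Side view: they are behind the reel and the reel has not been touched. Next I descend to z = 78 mm.

Call:
{"name": "play_rows", "arguments": {"targets": [[-0.0045,0.004,0.02,-0.4,0.32],[-0.0045,0.004,0.038,-0.4,0.32],[-0.0045,0.004,0.038,-0.4,0.32],[-0.0045,0.004,0.038,-0.4,0.32]]}}

```text
t: 2.58
tcp_pos: [0.4216, -0.1264, 0.0833]
ee_rot: [3.139, 0.001, 1.286]
force: [0.8, 0.4, -0.2]
finger_gap: 0.0302
```

```bash
python3 go.py -98 -6 78
```

```text
t 2.58 local now [-114.2   -6.9   83.3] F [ 0.8  0.4 -0.2] gap 0.0302
shift [0.0009 0.0161 0.0053] turn -0.02 world [ 0.437 -0.13   0.078]
```

Call:
{"name": "play_rows", "arguments": {"targets": [[0,0,0.004,0,0.32],[0,0,0.004,0,0.32],[0,0.006,0.004,0,0.32],[0,0.012,0.004,0,0.32],[0,0.018,0.004,0,0.32],[0,0.023,0.004,0,0.32],[0,0.028,0.004,0,0.32],[0,0.033,0.004,0,0.32],[0,0.038,0.004,0,0.32],[0,0.043,0.004,0,0.32]]}}

```text
t: 3.82
tcp_pos: [0.4622, -0.1384, 0.0778]
ee_rot: [3.142, 0.0, 1.285]
force: [-1.0, 0.3, 0.2]
finger_gap: 0.0302
```

```bash
python3 go.py -13 -6 78
```

```text
t 3.83 local now [-71.8  -6.9  77.8] F [-1.   0.3  0.2] gap 0.0302
shift [ 0.001   0.0588 -0.0002] turn -0.05 world [ 0.519 -0.154  0.078]
```

Call:
{"name": "play_rows", "arguments": {"targets": [[0,0.006,0,0,0.32],[0,0.012,0,0,0.32],[0,0.018,0,0,0.32],[0,0.024,0,0,0.32],[0,0.03,0,0,0.32],[0,0.036,0,0,0.32],[0,0.042,0,0,0.32],[0,0.048,0,0,0.32],[0,0.053,0,0,0.32],[0,0.056,0,0,0.32]]}}

```text
t: 5.08
tcp_pos: [0.516, -0.1542, 0.0779]
ee_rot: [3.142, 0.0, 1.285]
force: [-0.5, -0.9, 1.0]
finger_gap: 0.03
```

Call:
{"name": "play_rows", "arguments": {"targets": [[0,0,0,0,0.32],[0,-0.012,0,0,0.32],[0,-0.028,0,0,0.32],[0,-0.035,-0.02,0,0.32],[0,-0.045,-0.06,0,0.32],[0,-0.045,-0.08,0,1],[0,-0.045,-0.08,0,1],[0,-0.045,-0.08,0,1],[0,-0.045,-0.08,0,1]]}}

```text
t: 6.2
tcp_pos: [0.4716, -0.1409, 0.1565]
ee_rot: [-3.139, -0.001, 1.285]
force: [-0.2, 0.1, -0.1]
finger_gap: 0.0008
```

```bash
python3 go.py -55 0 100; python3 -c "
from h import *
snap('side','pics/s3.png');snap('scene','pics/a3.png')
a=cv2.imread('pics/s3.png')[235:365,295:495];b=cv2.imread('pics/a3.png')[130:250,185:355]
cv2.imwrite('pics/m3.png',np.vstack([cv2.resize(a,(460,300),interpolation=3),cv2.resize(b,(460,300),interpolation=3)]))"
```

```text
t 6.2 local now [-62.1  -6.7 156.5] F [-0.2  0.1 -0.1] gap 0.0008
shift [0.0067 0.0072 0.0565] turn -0.05 world [ 0.48  -0.136  0.1  ]
```

View pics/m3.png

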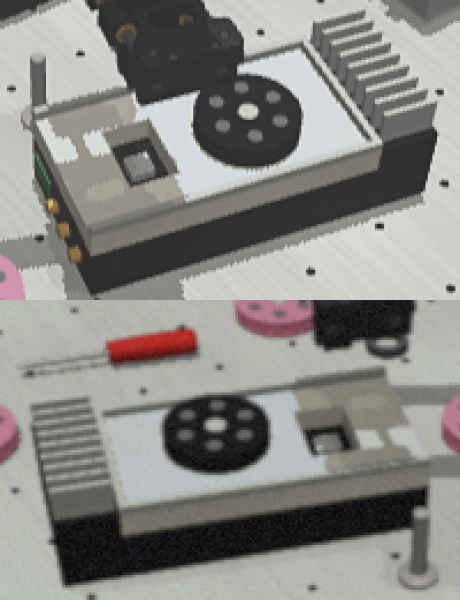

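The reel lies flat in mid-deck and the oblong well with its metal key is uncovered. In this composite the key is at (137,163) in the upper, side view and (328,441) in the lower, scene view. I'll check these in numbers.

```bash
python3 - <<'E'
from fit import *
d=load("pics/a3.png");e=load("pics/s3.png")
c,s=np.cos(p[2]),np.sin(p[2])
def loc(q,uv,z):
    w=ray(q,[uv],z)[0,:2]-p[:2]; return (1000*np.r_[c*w[0]+s*w[1],-s*w[0]+c*w[1]]).round(1)
S=lambda x,y:(x*200/460+295,y*130/300+235)
A=lambda x,y:(x*170/460+185,(y-300)*120/300+130)
print("reel",loc(e,S(248,111),.088),loc(d,A(215,425),.088))
print("key",loc(e,S(138,163),.056),loc(d,A(326,441),.056))
E
```

```text
reel [32.8 -5.5] [32.2 -7.3]
key [-55.8   0.1] [-55.1  -3.3]
```

Call:
{"name": "play_rows", "arguments": {"targets": [[0.006,0.007,0,0,1],[0.006,0.007,0.05,0,1],[0.006,0.007,0.08,0,1],[0.006,0.007,0.09,0,1],[0.006,0.007,0.093,0,1],[0.006,0.007,0.093,0,1],[0.006,0.007,0.093,0,1]]}}

```text
t: 7.18
tcp_pos: [0.4817, -0.1381, 0.066]
ee_rot: [3.139, 0.001, 1.285]
force: [-0.1, -0.7, 0.0]
finger_gap: 0.0004
```

```bash
python3 go.py -55 -0.5 51
```

```text
t 7.17 local now [-53.2  -1.1  66. ] F [-0.1 -0.7  0. ] gap 0.0004
shift [ 0.0006 -0.0018  0.015 ] turn -0.05 world [ 0.48  -0.137  0.051]
```

Call:
{"name": "play_rows", "arguments": {"targets": [[0.0005,-0.0015,0.004,0,1],[0.0005,-0.0015,0.008,0,1],[0.0005,-0.0015,0.01,0,1],[0.0005,-0.0015,0.012,0,1],[0.0005,-0.0015,0.013,0,1],[0.0005,-0.0015,0.013,0,1]]}}

```text
t: 7.92
tcp_pos: [0.4796, -0.1367, 0.0519]
ee_rot: [-3.141, -0.0, 1.285]
force: [-2.0, 0.9, 4.2]
finger_gap: 0.0005
```

Call:
{"name": "play_rows", "arguments": {"targets": [[0,0,0.001,0,1],[0,0,0.002,0,1],[0,0,0.002,0,1],[0,0,0.002,0,1]]}}

```text
t: 8.43
tcp_pos: [0.4797, -0.1367, 0.0512]
ee_rot: [-3.141, 0.0, 1.285]
force: [-6.8, 3.2, 18.8]
finger_gap: 0.0004
```

With 18.8 N at z = 51.2 mm, the key is bottomed: 51 is expected, and 5 N is enough to hold it. Next I release and withdraw.

Call:
{"name": "play_rows", "arguments": {"targets": [[0,0,-0.005,0,1],[0,0,-0.015,0,1],[0,0,-0.03,0,1],[0,0,-0.08,0,1],[0,-0.05,-0.14,0,1],[0,-0.1,-0.18,0,1],[0,-0.1,-0.18,0,1],[0,-0.1,-0.18,0,1]]}}

```text
t: 9.43
tcp_pos: [0.3839, -0.1088, 0.2316]
ee_rot: [3.137, 0.001, 1.285]
force: [-0.1, -0.5, 0.0]
finger_gap: 0.0007
```

```bash
python3 go.py -55 0 100; python3 -c "
from h import *
snap('side','pics/s4.png');snap('scene','pics/a4.png')
a=cv2.imread('pics/s4.png');b=cv2.imread('pics/a4.png')
cv2.imwrite('pics/m4.png',np.vstack([cv2.resize(a[160:370,200:520],(457,300),interpolation=3),cv2.resize(b[110:410,140:500],(457,300),interpolation=3)]))"
```

```text
t 9.43 local now [-155.3   -0.5  231.6] F [-0.1 -0.5  0. ] gap 0.0007
shift [0.0008 0.0997 0.1321] turn -0.07 world [ 0.48  -0.136  0.1  ]
```

View pics/m4.png

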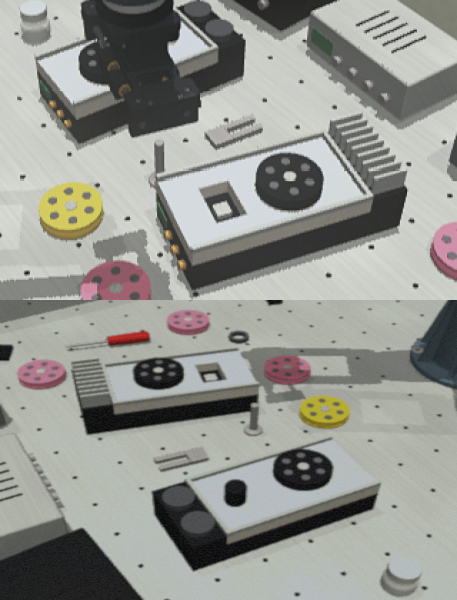

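The well is fully open with the key visible in it, and the reel lies flat clear of it. Post, clamp, tube, spare reel and the rest stand where they were, and the arm is clear. Handing in.

```bash
python3 -c "
from bench import arm
print(arm.close_job())"
```

```text
the job is handed in; nothing more can be done
None
```

I pushed the driver's reel along the deck towards the heat sink, pressed the reset key right down, let it go, and handed the job in at about 9.5 s. The hand-in gives no verdict.

- **Reel:** I pushed it with the two fingertips held 30 mm apart, so they cradled the flange. Both cameras then put its centre about 87 mm beyond the well's centre (62 mm needed), still flat on the deck.
- **Key:** With the fingers shut, I pressed it for about half a second. The fingertip reached z = 51.2 mm (51 mm is right down) with 18.8 N upward on the tool, well past the 5 N that holds the key down.
- **Side force:** About 7.5 N of sideways force also showed during the press, probably friction on the key top. It was gone after withdrawal.
- **Last look:** The well is fully uncovered with the key visible in it. The other case, its reel and the other loose objects look unmoved, and the arm is clear. That the key sprang back fully was judged by eye, not measured.

No check failed. The two cameras agreed to about 1–3 mm on the reel and key positions.

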